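# Fit the igniter cell and the D-bore knob of a gas cooker, and hold the knob pressed in

## Task

Get the little gas cooker ready to spark: first slide the round battery, standing as it is with its small stud up, all the way down into the round well in the cooker's deck and let go of it. Then take the loose knob, turn it so that its D-shaped bore matches the flat of the valve spindle, push it fully onto the spindle and press it right in against the spring. Finish while still gripping the knob and holding it pressed right in; do not let go, and leave the other things on the worktop where they are.

Things in the scene. Friction and masses are not known exactly. Their poses are not given: they have to be found in the camera images.
- cooker: portable gas cooker, steel box 200 (x) x 220 mm, fixed. Origin: centre of its underside; z up, -x its front (to the robot, turned up to 0.2 rad). Deck 62 mm above the worktop. Burner and four pan-support bars centred at x +35 mm, y 0: radius 62 mm, top 33 mm above the deck. In front, at x -66 mm: battery well (y -55 mm, robot's right) and valve spindle (y +55 mm, robot's left).
- well_floor (a point): centre of the floor of the battery well, a round upright hole 36 mm across in the deck; its floor is 30 mm above the worktop and 32 mm below the deck. A black collar 45 mm across (39 mm inside, 3 mm high) surrounds its mouth. z up.
- cell: round grey battery with steel ends, 33 mm diameter, 60 mm long including a stud 10 mm wide and 1.5 mm high at its upper end; stands upright on the worktop. About 0.14 kg. Origin: centre of its lower end; z along it to the stud end. Fully home, its lower end rests on the well floor and 28 mm of it stands above the deck.
- knob: black knob, 40 g, 42 mm high, upright on the worktop. Skirt 42 mm wide, z 0 to 20 mm; on it a bar grip 10 mm thick (y), x -16 to +15 mm with parallel sides, then a pointed nose to x +25 mm (pale line on top), z 20 to 42. Origin: centre of the underside; z up, x to the nose. D bore in the underside: 14 mm diameter, 14 mm deep, its flat on the nose side (at x +4 mm).
- knob_bore_end (a point): the inner end (roof) of the knob's bore, on the knob's axis, 14 mm above its underside; axes as the knob's. It rests on the spindle's tip when the knob is fully on.
- spindle_tip (a point): centre of the top of the valve spindle: upright steel D-shaft, 12 mm diameter, flat 3 mm from the axis, 26 mm above the deck unpressed, tip bevelled 1.5 mm; it does not turn. z up; x points out of the flat (roughly away from the robot, up to 0.8 rad either side). The knob fits only with its x (nose) along this x, within about 0.2 rad.
- valve: fixed foot of the spindle: brass hexagon nut 22 mm wide, 4 mm high, on the deck. Origin: on the deck, on the spindle's axis; axes as the spindle's. With the knob fully on but not pressed, the knob's underside is 12 mm above the deck.
- spindle (a joint): how far the spindle is pressed down, in m: 0 is out, 0.006 is the stop (right in). A spring pushes it out: about 5 N to start it moving, 8 N at the stop.
- garlic: garlic bulb, 60 mm, bystander. Origin: underside.
- lemon: yellow lemon, 78 x 55 mm, bystander. Origin: underside.
- pinch_bowl: small cream bowl, 85 mm wide, 38 mm high, bystander. Origin: underside.
- salt_shaker: glass salt shaker with a grey top, 44 mm wide, 90 mm high, bystander. Origin: underside.
- spice_jar: glass spice jar with a dark lid, 41 mm wide, 105 mm high, bystander. Origin: underside.
Things that resemble listed ones, but are neither listed nor needed, are in the scene too. What is shaped like the knob but orange is not meant.

How it is judged:
By the outcome, as a careful person would: the job done as asked, in the order asked, and still so for the second after the job is handed in, while the arm keeps its last pose, push and grip.
It also fails if it takes over 58 s, if anything falls off the work surface, if the arm or the gripper's body presses on something with over 40 N, if the wrist force passes 120 N, or if a joint passes its speed limit or range.

## Robot

A 7-joint arm with a two-finger parallel gripper is mounted at the origin on a cart in front of the work surface, level with it; the furniture and walls round the work are solid. World frame = base frame: x ahead of the robot, y to its left, z up, the work surface at z = 0. Lengths are in m, angles in degrees, forces in N, time in s.
With the tool pointing down it reaches from about 0.425 to 0.875 m from the base axis. Payload 4.7 kg.
Tool frame: the origin (TCP) lies on the centre line of the jaws, within the pads' length; the fingertips stand 25 mm ahead of it and the grasp point (between the pads) lies 6 mm ahead of it; z points along the fingers, y is the direction in which the jaws open and shut (so a half turn about z gives the same grasp; the last joint's range is limited). The gripper opens to 87 mm and grips with 3 to 60 N. Pads are 19 mm wide; open, the fingers measure 117 mm over their backs; the gripper's body (75 mm by 190 mm) begins 51 mm behind the grasp point.
Start: joints at [70.25, 18.392, -4.016, 83.108, 1.295, 78.541, -3.26], TCP at [0.228, -0.609, 0.248] pointing down, gripper open.
Joint ranges: [-163.93, 163.93], [-17.29, 119.83], [-79.2, 71.16], [3.27, 140.29], [-89.18, 269.18], [5.43, 117.66], [-154.24, 154.24]. Speed limits (degrees/s): [147.25, 147.25, 180, 180, 180, 180, 180].

## Interface

Orientations are given as [roll, pitch, yaw] about the fixed x, y, z axes, in that order (R = Rz(yaw) Ry(pitch) Rx(roll)).
In Python, from cell import env gives the robot as it stands.
- The arm moves only by the shell command python3 -m creep 'ROWS' [OPENING] [FORCE]. ROWS is JSON, a list of rows, each an object of numbers: "tx", "ty", "tz": the shift along the tool's x, y, z in m; "rx", "ry", "rz": the turn, a rotation vector about the tool's x, y, z in degrees. In form: [{"tx": .., "ty": .., "tz": .., "rx": .., "ry": .., "rz": ..}, ...]. A call has 1 to 20 rows; each row shifts and turns the commanded pose from where the row before left it, along the tool's axes as they then stand; what a row does not reach is not made up. A row lasts 1/8 s, in which the tool goes at most 62.5 mm and 10.7 degrees, less where a joint would pass 70% of its speed; a pose out of reach is approached as far as the arm can. A call is refused whole if a number of a shift passes 0.0625 or a number of a turn 10.7, either way. A call with a gripper value outside its range is refused whole. OPENING is the finger opening in m, from 0 to 0.087, set as the call begins (- or left out, the last holds). The fingers move at their own pace and stop on an object; FORCE is the grip in N (left out, the last holds). Time passes only in rows, so rows that do not move let the fingers close. It gives the time, the measured TCP pose, the force and the opening at its end, in the units of the state.
- env.get_obs(): the state, without advancing time (a new reading comes with each control period).
- env.read_camera(name): name is "scene" or "top" or "wrist"; returns a dict with "pixels" (384x512x3 uint8, red, green, blue), "intrinsics" (3x3 intrinsics, pixels), "D" ([k1, k2, p1, p2, k3] as OpenCV has them; the pictures are not rectified), "R" (3x3) and "t" (3): a world point X has camera coordinates R X + t. Camera axes: x right, y down, z forward; pixel columns grow to the right and rows downward; lengths in m; the calibration is good to about 2 mm. A picture is of the moment at which its call begins. There is no depth.
- env.sign_off(): hands the job in, once; it reports no verdict.
The state is a dict: "time_s": time; "qpos": joint angles; "joint_velocities": joint speeds; "effort": joint torques, N m; "tool_pos": TCP position; "tool_rot": TCP orientation; "force": force on the tool from outside, world axes, zero at the start; "wrist_torque": the same for the moment, N m; "grip_width": finger opening in m.
Only numpy, scipy, OpenCV 4.12 (cv2) and the standard library are available. Lean on these libraries where they do the work, as an engineer would, in place of code of your own. Each camera call takes 0.05 s, during which the arm holds its last target.

## Working session

There is one attempt and no reset: what is moved stays moved. The work goes in short steps, Python scripts to look and compute and a shell command to move; the robot and the scene stay as the last step left them, time stands still between calls to the robot, and variables do not carry over. Pictures are saved under pics/ and viewed, and the job is handed in when it is done.

```bash
ls; mkdir -p pics; python3 - <<'E'
from cell import env
import cv2
o=env.get_obs()
for k,v in o.items(): print(k,v)
for n in ["scene","top","wrist"]:
    c=env.read_camera(n); cv2.imwrite(f"pics/{n}0.png",c["pixels"][:,:,::-1]); print(n,c["intrinsics"],c["D"],c["R"],c["t"])
E
```

```text
pics
time_s 0.0
qpos [70.25152285 18.43934688 -4.01458415 83.17447887  1.2972193  78.53988815
 -3.26011516]
joint_velocities [-0.05136507  0.0613627  -0.01642667 -0.01743907 -0.0497606  -0.00017821
 -0.0998441 ]
effort [ 3.54595513e-04 -4.91280949e+01 -4.03487189e-01 -3.12529707e+01
 -6.38422254e-02  4.38267749e-02  1.71854363e-04]
tool_pos [ 0.22799196 -0.60817235  0.24646179]
tool_rot [-1.79891647e+02  8.15649669e-03  2.05576540e+01]
force [ 0.37227039 -0.29506891  0.08801467]
wrist_torque [0.08378836 0.02538182 0.03933689]
grip_width 0.08695725423191479
scene [[423.35954387   0.         261.86912044]
 [  0.         423.35954387 190.34798027]
 [  0.           0.           1.        ]] [-0.13728846  0.          0.          0.          0.        ] [[-0.92001285 -0.39132574 -0.02098883]
 [-0.19669011  0.50741879 -0.83895123]
 [ 0.33895333 -0.76771762 -0.54380171]] [0.46275871 0.25863635 0.75460536]
top [[349.57622597   0.         250.59512236]
 [  0.         349.57622597 195.52124966]
 [  0.           0.           1.        ]] [-0.03711608  0.          0.          0.          0.        ] [[ 0.0581435  -0.99830527  0.00243171]
 [-0.97840172 -0.05746794 -0.19856361]
 [ 0.19836685  0.009166   -0.98008499]] [-0.16991448  0.55482021  0.98532201]
wrist [[283.81642467   0.         253.02783868]
 [  0.         283.81642467 189.25168666]
 [  0.           0.           1.        ]] [-0.04893611  0.          0.          0.          0.        ] [[ 3.50967422e-01 -9.36387668e-01 -6.12703462e-05]
 [-9.00032498e-01 -3.37359196e-01  2.75917153e-01]
 [-2.58386090e-01 -9.67827864e-02 -9.61181419e-01]] [-0.64895831 -0.03275325  0.38952094]
```

View pics/scene0.png

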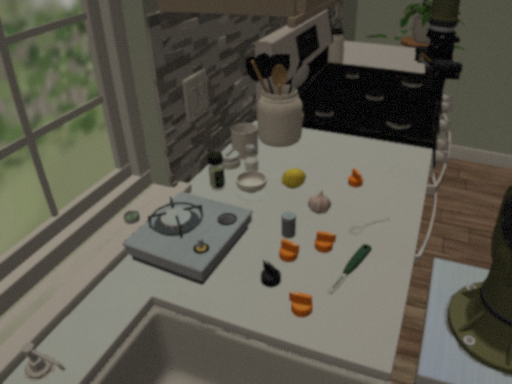

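View pics/top0.png

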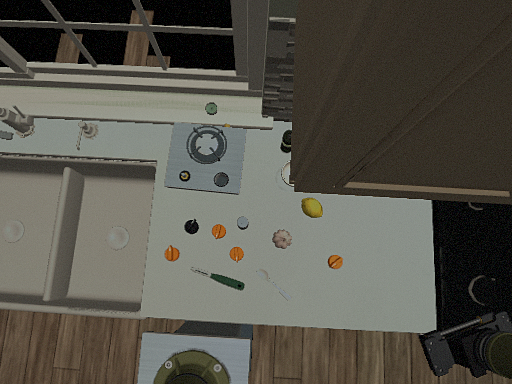

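View pics/wrist0.png

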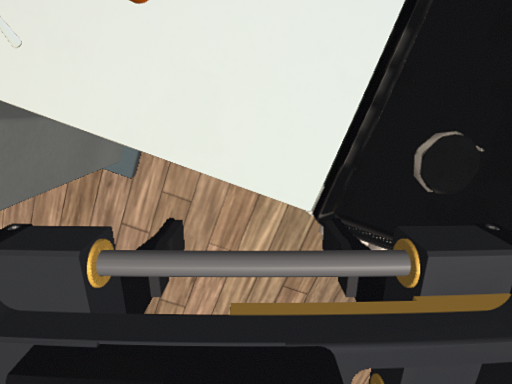

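```bash
cat > h.py <<'E'
import numpy as np, cv2
from cell import env
def ray(c,px):
    p=cv2.undistortPoints(np.array([[px]],float),c["intrinsics"],np.array(c["D"]))[0,0]
    R=np.array(c["R"]);t=np.array(c["t"])
    d=R.T@np.array([p[0],p[1],1.]); return -R.T@t, d/np.linalg.norm(d)
def onz(c,px,z):
    o,d=ray(c,px); return o+d*(z-o[2])/d[2]
def tri(*cp):
    A=np.zeros((3,3));b=np.zeros(3)
    L=[ray(c,p) for c,p in cp]
    for o,d in L:
        M=np.eye(3)-np.outer(d,d);A+=M;b+=M@o
    x=np.linalg.solve(A,b)
    return x,[round(float(np.linalg.norm((np.eye(3)-np.outer(d,d))@(x-o)))*1000,1) for o,d in L]
def proj(c,X):
    r,_=cv2.Rodrigues(np.array(c["R"]))
    return cv2.projectPoints(np.array([X],float),r,np.array(c["t"]),c["intrinsics"],np.array(c["D"]))[0].ravel()
def crop(im,x,y,w,h,s): return cv2.resize(im[y:y+h,x:x+w,::-1],None,fx=s,fy=s,interpolation=cv2.INTER_CUBIC)
E
python3 - <<'E'
from h import *
import pickle
S=env.read_camera("scene");T=env.read_camera("top")
pickle.dump((S,T),open("st.pkl","wb"))
cv2.imwrite("pics/c1.png",crop(S["pixels"],115,180,200,130,4))
cv2.imwrite("pics/c2.png",crop(T["pixels"],150,110,130,160,4)[:600])
cv2.imwrite("pics/c2.png",cv2.resize(crop(T["pixels"],150,160,120,90,6),None,fx=1,fy=1))
E
```

```text
(no output)
```

View pics/c1.png

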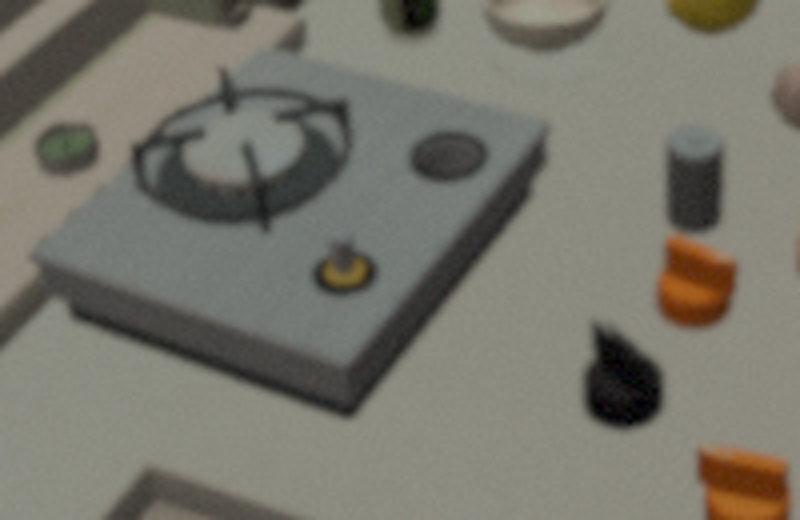

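View pics/c2.png

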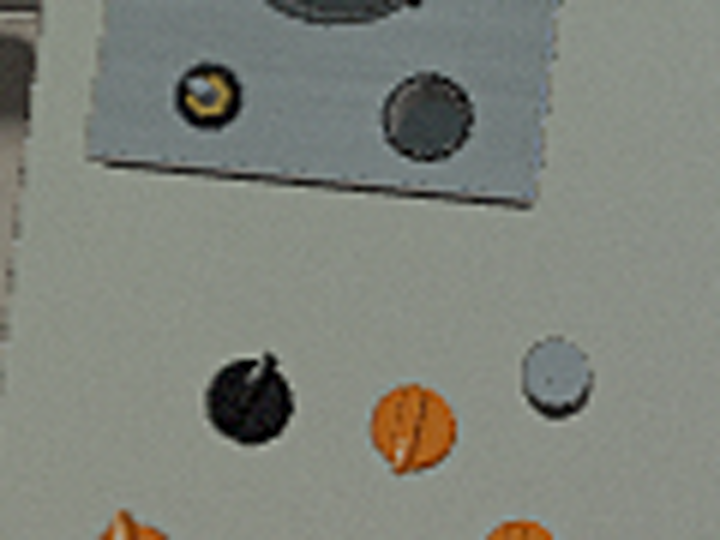

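```bash
python3 - <<'E'
from h import *
import pickle
S,T=pickle.load(open("st.pkl","rb"))
T6=lambda x,y:((x+.5)/6-.5+150,(y+.5)/6-.5+160)
S4=lambda x,y:((x+.5)/4-.5+115,(y+.5)/4-.5+180)
f=lambda r:(np.round(r[0],4),r[1])
print("cell top",f(tri((T,T6(557,370)),(S,S4(695,138)))),onz(T,T6(557,370),.0585))
print("well",f(tri((T,T6(428,117)),(S,S4(449,157)))),onz(T,T6(428,117),.062),onz(S,S4(449,157),.062))
print("tip",f(tri((T,T6(202,88)),(S,S4(343,245)))),onz(T,T6(202,88),.088))
print("knob",onz(T,T6(250,405),.015), 'nose',f(tri((T,T6(270,358)),(S,S4(597,322)))))
print("cooker front corners",onz(T,T6(88,157),.062),onz(T,T6(532,205),.062))
for n,p in dict(o1=(172,254),o2=(219,231),o3=(237,254),knife=(193,268),lemon=(312,207),garlic=(283,239),spice=(287,140)).items(): print(n,onz(T,p,.02))
E
```

```text
cell top (array([ 0.4852, -0.1178,  0.0577]), [0.0, 0.0]) [ 0.48513359 -0.11782249  0.0585    ]
well (array([ 0.6077, -0.0457,  0.0607]), [0.0, 0.0]) [ 0.60739842 -0.0458071   0.062     ] [ 0.60682219 -0.04422618  0.062     ]
tip (array([0.6114, 0.0645, 0.0797]), [0.2, 0.2]) [0.60908682 0.06271118 0.088     ]
knob [0.46357966 0.03783451 0.015     ] nose (array([0.4859, 0.0263, 0.0368]), [0.5, 0.5])
cooker front corners [0.57713266 0.12150958 0.062     ] [ 0.56575034 -0.10045654  0.062     ]
o1 [0.3792454  0.08723766 0.02      ]
o2 [ 0.45623157 -0.04793176  0.02      ]
o3 [ 0.39087656 -0.10674076  0.02      ]
knife [0.34214202 0.02083226 0.02      ]
lemon [ 0.54622804 -0.32702435  0.02      ]
garlic [ 0.44344274 -0.2420484   0.02      ]
spice [ 0.75831018 -0.24234561  0.02      ]
```

```bash
cat >> h.py <<'E'
from scipy.spatial.transform import Rotation as Ro
def tool():
    o=env.get_obs(); return np.array(o["tool_pos"]),Ro.from_euler('xyz',o["tool_rot"],degrees=True)
def want(p,yaw):
    "shift in present tool axes, and turn needed"
    P,R=tool(); Rt=Ro.from_euler('xyz',[180,0,yaw],degrees=True)
    print("shift(tool) mm",np.round(R.inv().apply(np.array(p)-P)*1000,1),"turn deg",np.round((R.inv()*Rt).as_rotvec(degrees=True),2))
E
python3 - <<'E'
from h import *
W=env.read_camera("wrist"); P,R=tool()
c=-W["R"].T@W["t"]; print("cam in tool",R.inv().apply(c-P), "axes",R.inv().apply(W["R"]))
for p,y in [((.44,-.10,.25),0),((.49,-.08,.25),0),((.485,-.118,.2),0),((.45,-.07,.26),0)]:
    Rt=Ro.from_euler('xyz',[180,0,y],degrees=True); D=Rt*R.inv()
    V=dict(W);V["R"]=W["R"]@D.inv().as_matrix();V["t"]=-V["R"]@(np.array(p)+D.apply(c-P))
    print(p,[proj(V,X).round() for X in [(.485,-.118,.06),(.464,.038,.03),(.607,-.045,.062),(.61,.063,.088)]])
want((.45,-.07,.26),0)
E
```

```text
cam in tool [ 0.07593435 -0.00082898 -0.13670317] axes [[-1.87968594e-04  9.99998994e-01 -1.40569235e-03]
 [-9.61213962e-01 -5.68373037e-04 -2.75803186e-01]
 [-2.75803707e-01  1.29932877e-03  9.61213102e-01]]
(0.44, -0.1, 0.25) [array([269., 136.]), array([144., 151.]), array([200.,  18.]), array([83.,  9.])]
(0.49, -0.08, 0.25) [array([285., 179.]), array([163., 189.]), array([221.,  69.]), array([109.,  63.])]
(0.485, -0.118, 0.2) [array([253., 186.]), array([117., 197.]), array([172.,  56.]), array([36., 50.])]
(0.45, -0.07, 0.26) [array([294., 144.]), array([171., 157.]), array([230.,  30.]), array([119.,  22.])]
shift(tool) mm [ 396.8 -426.3  -12.6] turn deg [-3.000e-02  1.000e-02  2.056e+01]
```

```bash
python3 -m creep '[{"tx":0.02,"ty":-0.019},{"tx":0.035,"ty":-0.033},{"tx":0.035,"ty":-0.033},{"tx":0.035,"ty":-0.033},{"tx":0.035,"ty":-0.033},{"tx":0.035,"ty":-0.033},{"tx":0.035,"ty":-0.033},{"tx":0.035,"ty":-0.033},{"tx":0.035,"ty":-0.033},{"tx":0.035,"ty":-0.033},{"tx":0.035,"ty":-0.033},{"tx":0.035,"ty":-0.033},{"tx":0.015,"ty":-0.0145},{"rz":10.3},{"rz":10.3},{}]' 0.06
python3 - <<'E'
from h import *
import pickle
W=env.read_camera("wrist");pickle.dump(W,open("w1.pkl","wb")); cv2.imwrite("pics/w1.png",crop(W["pixels"],0,0,512,300,1.5))
want((.485,-.118,.25),0)
E
```

```text
shift(tool) mm [ 412.7 -369.1   -2.5] turn deg [-2.000e-02  1.000e-02  2.056e+01]$[0]: bad value
```

View pics/w1.png

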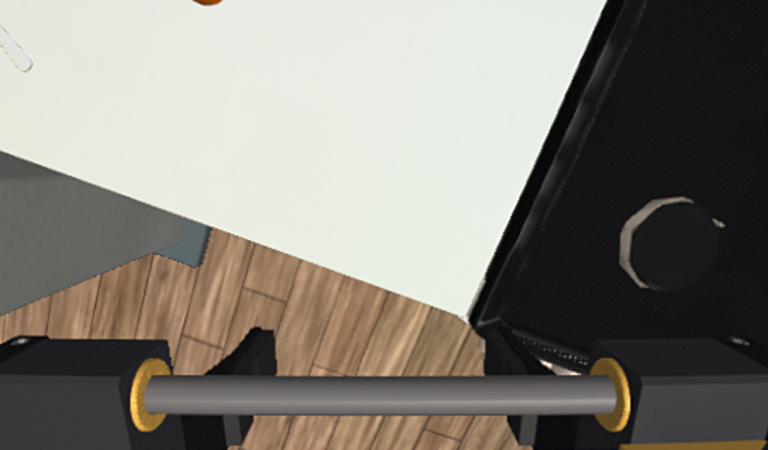

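Refused: apparently every row needs all six numbers.

```bash
python3 -m creep '[{"tx":0.02,"ty":-0.019,"tz":0,"rx":0,"ry":0,"rz":0},{"tx":0.035,"ty":-0.033,"tz":0,"rx":0,"ry":0,"rz":0},{"tx":0.035,"ty":-0.033,"tz":0,"rx":0,"ry":0,"rz":0},{"tx":0.035,"ty":-0.033,"tz":0,"rx":0,"ry":0,"rz":0},{"tx":0.035,"ty":-0.033,"tz":0,"rx":0,"ry":0,"rz":0},{"tx":0.035,"ty":-0.033,"tz":0,"rx":0,"ry":0,"rz":0},{"tx":0.035,"ty":-0.033,"tz":0,"rx":0,"ry":0,"rz":0},{"tx":0.035,"ty":-0.033,"tz":0,"rx":0,"ry":0,"rz":0},{"tx":0.035,"ty":-0.033,"tz":0,"rx":0,"ry":0,"rz":0},{"tx":0.035,"ty":-0.033,"tz":0,"rx":0,"ry":0,"rz":0},{"tx":0.035,"ty":-0.033,"tz":0,"rx":0,"ry":0,"rz":0},{"tx":0.035,"ty":-0.033,"tz":0,"rx":0,"ry":0,"rz":0},{"tx":0.015,"ty":-0.0145,"tz":0,"rx":0,"ry":0,"rz":0},{"tx":0,"ty":0,"tz":0,"rx":0,"ry":0,"rz":10.3},{"tx":0,"ty":0,"tz":0,"rx":0,"ry":0,"rz":10.3},{"tx":0,"ty":0,"tz":0,"rx":0,"ry":0,"rz":0}]' 0.06
python3 - <<'E'
from h import *
import pickle
W=env.read_camera("wrist");pickle.dump(W,open("w1.pkl","wb")); cv2.imwrite("pics/w2.png",crop(W["pixels"],0,0,512,300,1.5))
want((.485,-.118,.25),0)
E
```

```text
time_s: 2.35
tool_pos: [0.4822, -0.0898, 0.2476]
tool_rot: [180.0, -0.0, 0.1]
force: [-0.3, 0.9, 0.7]
grip_width: 0.06
shift(tool) mm [ 2.7 28.1 -2.4] turn deg [ 0.01 -0.01  0.15]
```

View pics/w2.png

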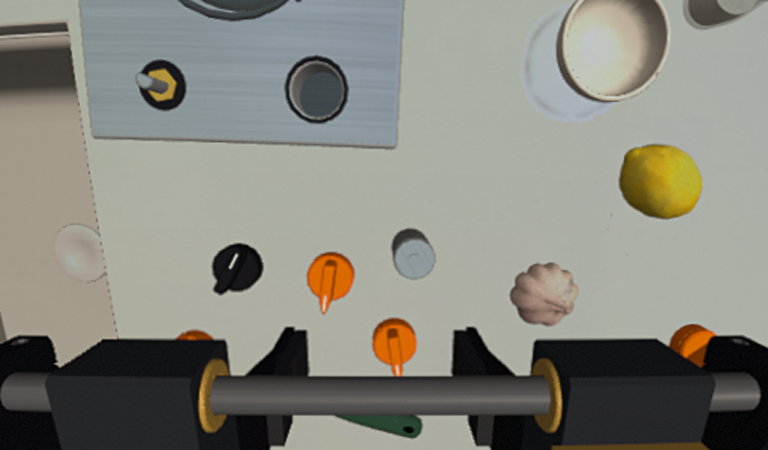

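```bash
python3 - <<'E'
from h import *
import pickle
W=pickle.load(open("w1.pkl","rb"))
a=crop(W["pixels"],130,140,70,65,6);b=crop(W["pixels"],80,30,70,50,6);c=crop(W["pixels"],250,140,55,55,6);d=crop(W["pixels"],180,30,60,60,6)
def pad(i): return cv2.copyMakeBorder(i[:390],0,390-min(390,i.shape[0]),0,0,0)
cv2.imwrite("pics/w2c.png",cv2.resize(np.hstack([pad(a),pad(c)]),None,fx=1,fy=1))
cv2.imwrite("pics/w2d.png",np.hstack([pad(b),pad(d)]))
E
```

```text
(no output)
```

View pics/w2c.png

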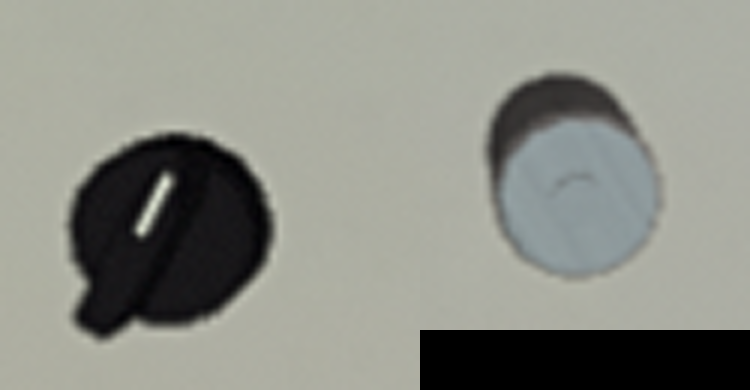

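View pics/w2d.png

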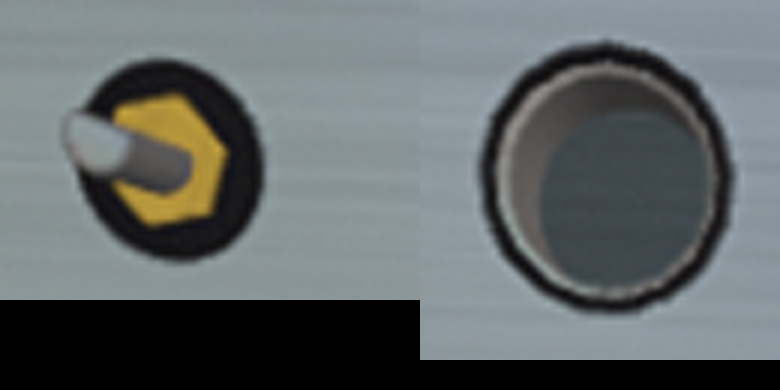

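```bash
python3 - <<'E'
from h import *
import pickle
S,T=pickle.load(open("st.pkl","rb"));W=pickle.load(open("w1.pkl","rb"))
T6=lambda x,y:((x+.5)/6-.5+150,(y+.5)/6-.5+160)
S4=lambda x,y:((x+.5)/4-.5+115,(y+.5)/4-.5+180)
W6=lambda x,y,a,b:((x+.5)/6-.5+a,(y+.5)/6-.5+b)
f=lambda r:(np.round(r[0],4),r[1])
c=W6(580-420,198,250,140)
print("cell",f(tri((T,T6(557,370)),(S,S4(695,138)),(W,c))),onz(W,c,.0585))
# cell bottom rear arc, at z=0
w=W6(608-420,178,180,30); print("well",f(tri((T,T6(428,117)),(S,S4(449,157)),(W,w))),onz(W,w,.065))
fl=W6(625-420,195,180,30);print("floor",onz(W,fl,.03))
for X in [(0.4852,-.1178,.0585)]:
    # circle check
    a=np.linspace(0,6.28,30); print(proj(W,X),c)
t=W6(95,145,80,30); print("tip",f(tri((T,T6(202,88)),(S,S4(343,245)),(W,t))), onz(W,t,.088))
n=W6(168,162,80,30);print("nut",onz(W,n,.066),onz(T,T6(209,97),.066))
l1=W6(168,176,130,140);l0=W6(140,235,130,140)
A,B=onz(W,l0,.042),onz(W,l1,.042);print("line",A,B,np.degrees(np.arctan2(*(B-A)[1::-1])))
k=W6(171,229,130,140);print("skirt",onz(W,k,.012))
want((.485,-.118,.065),0)
E
```

```text
cell (array([ 0.485 , -0.1173,  0.0581]), [0.5, 0.0, 0.5]) [ 0.48493206 -0.11684808  0.0585    ]
well (array([ 0.6078, -0.0453,  0.061 ]), [0.4, 0.3, 0.7]) [ 0.60775219 -0.04536812  0.065     ]
floor [ 0.61011731 -0.04380415  0.03      ]
[277.06444707 172.36149215] (276.25, 172.58333333333334)
tip (array([0.611 , 0.066 , 0.0818]), [1.9, 0.8, 2.1]) [0.61085078 0.06492769 0.088     ]
nut [0.61168578 0.06353194 0.066     ] [0.61028512 0.06343901 0.066     ]
line [0.47338405 0.03542281 0.042     ] [0.48589334 0.02840463 0.042     ] -29.2940668188092
skirt [0.467379   0.03908908 0.012     ]
shift(tool) mm [  2.7  28.1 182.6] turn deg [ 0.01 -0.01  0.15]
```

```bash
python3 -m creep '[{"tx":0.003,"ty":0.027,"tz":0.0,"rx":0,"ry":0,"rz":0},{"tx":0,"ty":0,"tz":0.03,"rx":0,"ry":0,"rz":0},{"tx":0,"ty":0,"tz":0.04,"rx":0,"ry":0,"rz":0},{"tx":0,"ty":0,"tz":0.04,"rx":0,"ry":0,"rz":0},{"tx":0,"ty":0,"tz":0.035,"rx":0,"ry":0,"rz":0},{"tx":0,"ty":0,"tz":0.02,"rx":0,"ry":0,"rz":0},{"tx":0,"ty":0,"tz":0.0183,"rx":0,"ry":0,"rz":0},{"tx":0,"ty":0,"tz":0,"rx":0,"ry":0,"rz":0}]' 0.06
python3 - <<'E'
from h import *
W=env.read_camera("wrist"); cv2.imwrite("pics/w3.png",crop(W["pixels"],150,100,210,200,3))
want((.485,-.117,.064),0)
E
```

```text
time_s: 3.4
tool_pos: [0.4843, -0.1167, 0.0631]
tool_rot: [-180.0, 0.1, 0.0]
force: [0.4, -0.1, 0.9]
grip_width: 0.0603
shift(tool) mm [-0.2  0.1  0.2] turn deg [-0.02  0.03  0.01]
```

View pics/w3.png

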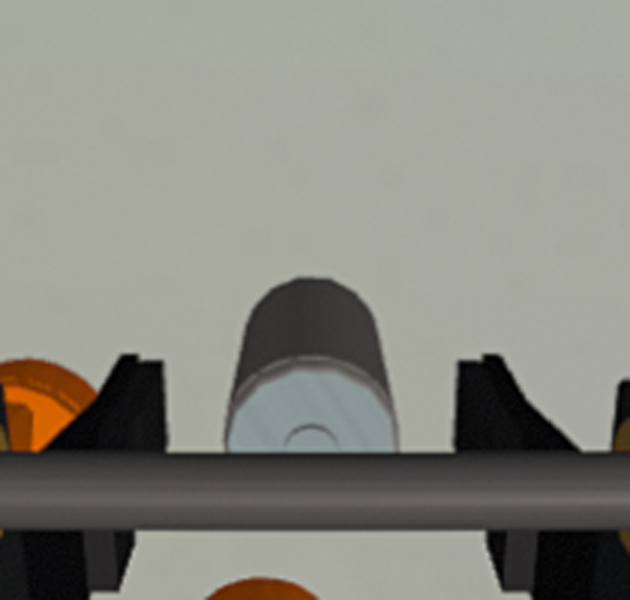

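```bash
python3 -m creep '[{"tx":0,"ty":0,"tz":0,"rx":0,"ry":0,"rz":0},{"tx":0,"ty":0,"tz":0,"rx":0,"ry":0,"rz":0},{"tx":0,"ty":0,"tz":0,"rx":0,"ry":0,"rz":0},{"tx":0,"ty":0,"tz":0,"rx":0,"ry":0,"rz":0},{"tx":0,"ty":0,"tz":0,"rx":0,"ry":0,"rz":0}]' 0.02 25
python3 -m creep '[{"tx":0,"ty":0,"tz":-0.02,"rx":0,"ry":0,"rz":0},{"tx":0,"ty":0,"tz":-0.03,"rx":0,"ry":0,"rz":0},{"tx":0,"ty":0,"tz":-0.03,"rx":0,"ry":0,"rz":0},{"tx":0,"ty":0,"tz":-0.02,"rx":0,"ry":0,"rz":0},{"tx":0,"ty":0,"tz":0,"rx":0,"ry":0,"rz":0}]'
python3 - <<'E'
from h import *
import pickle
W=env.read_camera("wrist");S=env.read_camera("scene");T=env.read_camera("top");pickle.dump((W,S,T),open("g.pkl","wb"))
cv2.imwrite("pics/w4.png",np.hstack([crop(W["pixels"],170,0,170,150,3),crop(S["pixels"],240,150,60,90,5)]))
want((.6078,-.0455,.164),0)
E
```

```text
time_s: 4.08
tool_pos: [0.4855, -0.1169, 0.0646]
tool_rot: [180.0, -0.0, -0.0]
force: [-0.6, 0.3, 2.8]
grip_width: 0.0321
time_s: 4.7
tool_pos: [0.486, -0.1171, 0.1653]
tool_rot: [179.9, -0.1, -0.0]
force: [-0.3, -0.9, -2.0]
grip_width: 0.0324
shift(tool) mm [123.5 -71.4  -1.4] turn deg [-0.03  0.13 -0.04]
```

View pics/w4.png

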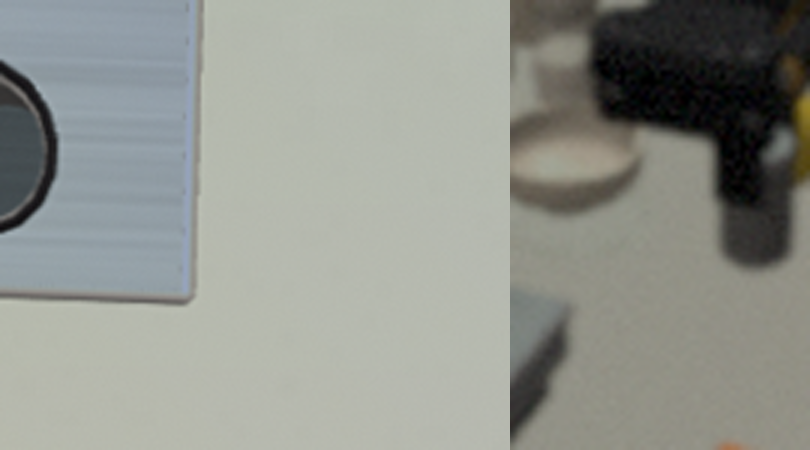

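```bash
python3 -m creep '[{"tx":0.02,"ty":-0.012,"tz":0,"rx":0,"ry":0,"rz":0},{"tx":0.03,"ty":-0.018,"tz":0,"rx":0,"ry":0,"rz":0},{"tx":0.03,"ty":-0.018,"tz":0,"rx":0,"ry":0,"rz":0},{"tx":0.025,"ty":-0.015,"tz":0,"rx":0,"ry":0,"rz":0},{"tx":0.0175,"ty":-0.009,"tz":0,"rx":0,"ry":0,"rz":0},{"tx":0,"ty":0,"tz":0.015,"rx":0,"ry":0,"rz":0},{"tx":0,"ty":0,"tz":0.01,"rx":0,"ry":0,"rz":0},{"tx":0,"ty":0,"tz":0,"rx":0,"ry":0,"rz":0},{"tx":0,"ty":0,"tz":0,"rx":0,"ry":0,"rz":0}]'
python3 - <<'E'
from h import *
import pickle
W=env.read_camera("wrist");S=env.read_camera("scene");T=env.read_camera("top");pickle.dump((W,S,T),open("g.pkl","wb"))
cv2.imwrite("pics/w5.png",np.hstack([crop(W["pixels"],160,90,180,180,3)[:520],crop(S["pixels"],200,170,50,104,5)]))
want((.6078,-.0455,.13),0)
E
```

```text
time_s: 5.98
tool_pos: [0.6074, -0.0456, 0.1393]
tool_rot: [180.0, 0.0, -0.1]
force: [0.5, -0.7, -1.2]
grip_width: 0.0319
shift(tool) mm [-0.2  0.2  9.9] turn deg [ 0.03 -0.06 -0.07]
```

View pics/w5.png

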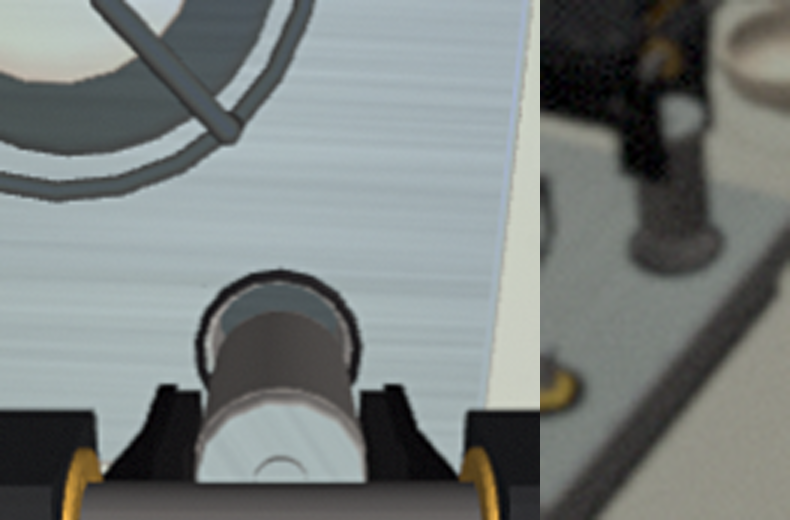

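```bash
python3 - <<'E'
from h import *
import pickle
W,S,T=pickle.load(open("g.pkl","rb"))
q=lambda x,y:((x+.5)/3-.5+160,(y+.5)/3-.5+90)
print("cell far",onz(W,q(282,310),.0753),"-16.5")
print("collar far",onz(W,q(280,269),.065),"-22.5; inner far",onz(W,q(280,282),.065),"-19.5")
print("collar l/r",onz(W,q(197,350),.065),onz(W,q(361,350),.065))
print("cell l/r",onz(W,q(214,335),.0753),onz(W,q(350,335),.0753))
s=lambda x,y:((x-540+.5)/5-.5+200,(y+.5)/5-.5+170)
print("scene collar l/r",onz(S,s(630,246),.064),onz(S,s(721,240),.064),"front",onz(S,s(672,272),.065))
E
```

```text
cell far [ 0.62262357 -0.04562295  0.0753    ] -16.5
collar far [ 0.63045983 -0.04516655  0.065     ] -22.5; inner far [ 0.62702564 -0.04516026  0.065     ] -19.5
collar l/r [ 0.60861325 -0.02333446  0.065     ] [ 0.60850236 -0.06640241  0.065     ]
cell l/r [ 0.61617961 -0.02872317  0.0753    ] [ 0.61609347 -0.06251464  0.0753    ]
scene collar l/r [ 0.62527214 -0.03435203  0.064     ] [ 0.58873185 -0.0536934   0.064     ] front [ 0.59797476 -0.02298581  0.065     ]
```

```bash
python3 -m creep '[{"tx":0.001,"ty":-0.0005,"tz":0.006,"rx":0,"ry":0,"rz":0},{"tx":0,"ty":0,"tz":0.005,"rx":0,"ry":0,"rz":0},{"tx":0,"ty":0,"tz":0.003,"rx":0,"ry":0,"rz":0},{"tx":0,"ty":0,"tz":0.002,"rx":0,"ry":0,"rz":0}]'; python3 -m creep '[{"tx":0,"ty":0,"tz":0.002,"rx":0,"ry":0,"rz":0},{"tx":0,"ty":0,"tz":0,"rx":0,"ry":0,"rz":0}]'
```

```text
time_s: 6.62
tool_pos: [0.6086, -0.0445, 0.1228]
tool_rot: [-180.0, 0.0, -0.0]
force: [-0.6, 1.0, -1.3]
grip_width: 0.0323
time_s: 6.88
tool_pos: [0.6087, -0.0445, 0.1211]
tool_rot: [180.0, 0.0, -0.0]
force: [0.6, -0.7, -1.0]
grip_width: 0.0322
```

```bash
python3 -m creep '[{"tx":0,"ty":0,"tz":0.005,"rx":0,"ry":0,"rz":0},{"tx":0,"ty":0,"tz":0.005,"rx":0,"ry":0,"rz":0},{"tx":0,"ty":0,"tz":0.005,"rx":0,"ry":0,"rz":0},{"tx":0,"ty":0,"tz":0,"rx":0,"ry":0,"rz":0}]';python3 -m creep '[{"tx":0,"ty":0,"tz":0.004,"rx":0,"ry":0,"rz":0},{"tx":0,"ty":0,"tz":0.003,"rx":0,"ry":0,"rz":0},{"tx":0,"ty":0,"tz":0.002,"rx":0,"ry":0,"rz":0},{"tx":0,"ty":0,"tz":0,"rx":0,"ry":0,"rz":0}]'
```

```text
time_s: 7.38
tool_pos: [0.6083, -0.0445, 0.1055]
tool_rot: [-180.0, 0.1, -0.0]
force: [-0.0, 0.3, -1.2]
grip_width: 0.032
time_s: 7.88
tool_pos: [0.6087, -0.0445, 0.0971]
tool_rot: [180.0, 0.0, -0.0]
force: [-0.1, -0.2, -2.1]
grip_width: 0.0323
```

```bash
python3 -m creep '[{"tx":0,"ty":0,"tz":0.0015,"rx":0,"ry":0,"rz":0},{"tx":0,"ty":0,"tz":0.001,"rx":0,"ry":0,"rz":0},{"tx":0,"ty":0,"tz":0,"rx":0,"ry":0,"rz":0}]';python3 -m creep '[{"tx":0,"ty":0,"tz":0.001,"rx":0,"ry":0,"rz":0},{"tx":0,"ty":0,"tz":0,"rx":0,"ry":0,"rz":0}]'
```

```text
time_s: 8.25
tool_pos: [0.6088, -0.0445, 0.0947]
tool_rot: [180.0, -0.0, -0.0]
force: [-0.4, 0.1, -1.6]
grip_width: 0.0321
time_s: 8.5
tool_pos: [0.6091, -0.0445, 0.0947]
tool_rot: [180.0, -0.0, -0.0]
force: [-2.4, 0.4, 4.6]
grip_width: 0.0324
```

```bash
python3 -m creep '[{"tx":0,"ty":0,"tz":0,"rx":0,"ry":0,"rz":0},{"tx":0,"ty":0,"tz":0,"rx":0,"ry":0,"rz":0},{"tx":0,"ty":0,"tz":0,"rx":0,"ry":0,"rz":0}]' 0.05; python3 -m creep '[{"tx":0,"ty":0,"tz":-0.02,"rx":0,"ry":0,"rz":0},{"tx":0,"ty":0,"tz":-0.04,"rx":0,"ry":0,"rz":0},{"tx":0,"ty":0,"tz":-0.05,"rx":0,"ry":0,"rz":0},{"tx":0,"ty":0,"tz":-0.03,"rx":0,"ry":0,"rz":0},{"tx":-0.03,"ty":-0.04,"tz":0,"rx":0,"ry":0,"rz":0},{"tx":-0.03,"ty":-0.04,"tz":0,"rx":0,"ry":0,"rz":0},{"tx":0,"ty":0,"tz":0,"rx":0,"ry":0,"rz":0}]'
python3 - <<'E'
from h import *
import pickle
W=env.read_camera("wrist");S=env.read_camera("scene");T=env.read_camera("top");pickle.dump((W,S,T),open("a.pkl","wb"))
cv2.imwrite("pics/w6.png",crop(W["pixels"],0,0,512,300,1.5))
cv2.imwrite("pics/s6.png",crop(S["pixels"],115,180,200,130,4))
print(tool()[0])
E
```

```text
time_s: 8.88
tool_pos: [0.6087, -0.0445, 0.0934]
tool_rot: [-180.0, 0.0, -0.0]
force: [-0.2, -0.6, 0.1]
grip_width: 0.0486
time_s: 9.75
tool_pos: [0.5473, 0.0404, 0.2359]
tool_rot: [180.0, -0.1, 0.4]
force: [-0.3, -0.0, 0.3]
grip_width: 0.0497
[0.54943541 0.03477554 0.2347953 ]
```

View pics/w6.png

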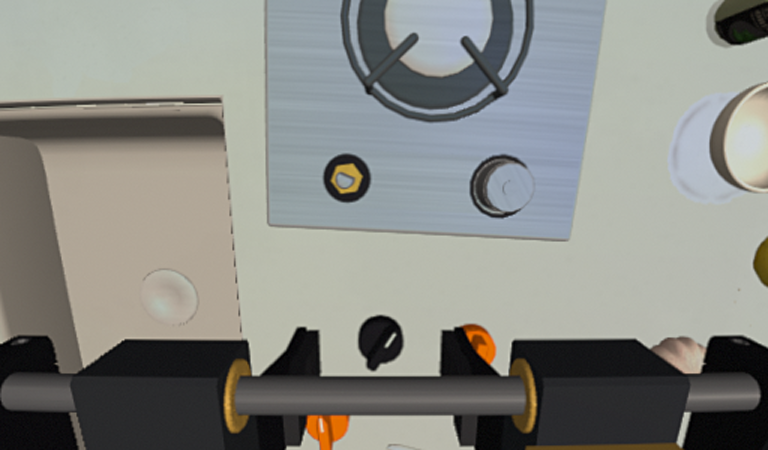

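View pics/s6.png

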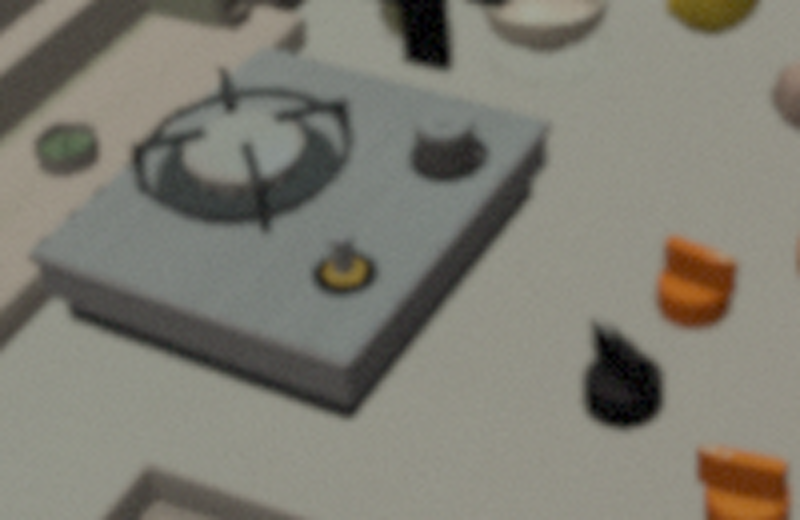

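```bash
python3 -m creep '[{"tx":0,"ty":0,"tz":0,"rx":0,"ry":0,"rz":0}]'
python3 - <<'E'
from h import *
import pickle
W=env.read_camera("wrist");pickle.dump(W,open("w7.pkl","wb"))
def pad(i): return cv2.copyMakeBorder(i[:400],0,400-min(400,i.shape[0]),0,0,0)
a=crop(W["pixels"],208,96,45,45,8);b=crop(W["pixels"],225,200,60,50,7);
cv2.imwrite("pics/w7.png",np.hstack([pad(a),pad(b)]))
cv2.imwrite("pics/w7b.png",crop(W["pixels"],300,90,70,60,8))
print(tool()[0])
E
```

```text
time_s: 10.02
tool_pos: [0.5494, 0.0343, 0.2339]
tool_rot: [180.0, -0.0, -0.2]
force: [-0.2, -1.0, -0.3]
grip_width: 0.0499
[0.5493615  0.03436246 0.23374663]
```

View pics/w7.png

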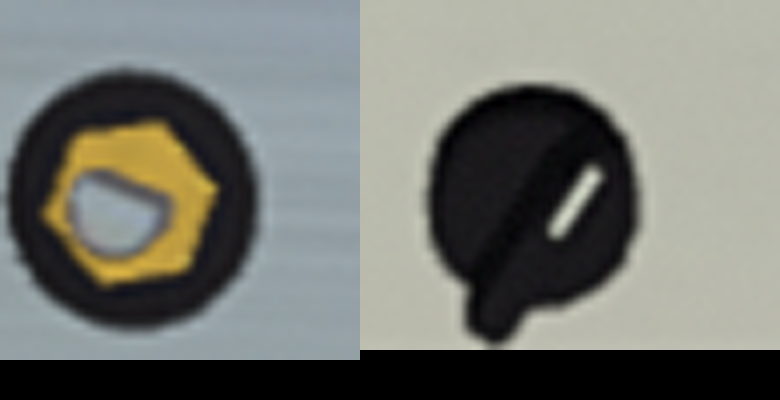

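View pics/w7b.png

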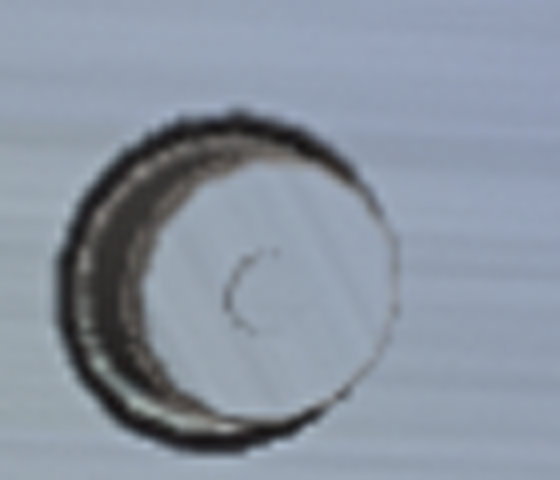

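```bash
python3 - <<'E'
from h import *
import pickle
W=pickle.load(open("w7.pkl","rb")); _,S,T=pickle.load(open("a.pkl","rb")); W1=pickle.load(open("w1.pkl","rb"))
q=lambda x,y,s,a,b:((x+.5)/s-.5+a,(y+.5)/s-.5+b)
f=lambda r:(np.round(r[0],4),r[1])
im=W["pixels"].astype(int)
# cell top
c=q(272,290,8,300,90); 
print("cell top",f(tri((W,c),(S,((446+.5)/4-.5+115,(125+.5)/4-.5+180)))),onz(W,c,.0885))
# spindle contour: grey vs brass/black within small window
win=cv2.resize(W["pixels"][96:141,208:253],None,fx=8,fy=8,interpolation=cv2.INTER_CUBIC)
hsv=cv2.cvtColor(win,cv2.COLOR_RGB2HSV)
m=((hsv[...,1]<75)&(hsv[...,2]>70)).astype(np.uint8)
n,l,st,ce=cv2.connectedComponentsWithStats(m); k=l[215,115]; print(st[k],ce[k])
cnt=max(cv2.findContours((l==k).astype(np.uint8),0,1)[0],key=len)[:,0]
P=np.array([onz(W,q(x,y,8,208,96),.0875)[:2] for x,y in cnt])
h=cv2.convexHull((P*1e5).astype(np.float32))[:,0]/1e5
# longest straight segment
ap=cv2.approxPolyDP((h*1e5).astype(np.float32)[:,None],40,True)[:,0]/1e5
print(ap)
d=np.roll(ap,-1,0)-ap;L=np.linalg.norm(d,axis=1);i=L.argmax();print("seg",L[i],"normal yaw",(np.degrees(np.arctan2(d[i,1],d[i,0])-np.pi/2)))
(x,y),r=cv2.minEnclosingCircle((h*1e4).astype(np.float32));print("circ",x/1e4,y/1e4,r/10)
# manual flat endpoints
A=onz(W,q(86,168,8,208,96),.0875)[:2];B=onz(W,q(174,206,8,208,96),.0875)[:2]
e=(A-B)/np.linalg.norm(A-B); nn=np.array([e[1],-e[0]]); print("flat",A,B,np.linalg.norm(A-B),np.degrees(np.arctan2(nn[1],nn[0])),"ctr",(A+B)/2-.003*nn)
print("nut disc",onz(W,q(132,198,8,208,96),.063))
# knob
l1=q(600-360,168,7,225,200);l0=q(550-360,236,7,225,200)
a,b=onz(W,l0,.042),onz(W,l1,.042);print("line",a,b,np.degrees(np.arctan2(*(b-a)[1::-1])))
W6=lambda x,y,a,b:((x+.5)/6-.5+a,(y+.5)/6-.5+b)
print("line tri",f(tri((W,l1),(W1,W6(169,175,130,140)))),f(tri((W,l0),(W1,W6(140,235,130,140)))))
print("tip tri",f(tri((W,q(115,215,8,208,96)),(W1,W6(95,145,80,30)))))
E
```

```text
cell top (array([ 0.6082, -0.046 ,  0.0828]), [0.1, 0.1]) [ 0.60858075 -0.04433939  0.0885    ]
[  68  170  104   87 6637] [115.72909447 213.75425644]
[[0.6165535  0.0690494 ]
 [0.61418635 0.07047182]
 [0.61144185 0.07044775]
 [0.60976166 0.06989584]
 [0.6074652  0.06764688]
 [0.6070792  0.06312253]
 [0.610658   0.0584983 ]
 [0.6129252  0.05795447]
 [0.6142388  0.05865301]
 [0.61712474 0.06550505]]
seg 0.0074349926 normal yaw -22.839817
circ 0.612740576171875 0.06429528198242188 6.343505096435547
flat [0.6174957 0.0681664] [0.61292331 0.05758886] 0.011523503786374912 -23.37755468392542 ctr [0.61245577 0.06406799]
nut disc [0.61294343 0.06507954 0.063     ]
line [0.47315845 0.03647438 0.042     ] [0.48635858 0.02749481 0.042     ] -34.22603106609601
line tri (array([0.4866, 0.0276, 0.0431]), [0.3, 0.3]) (array([0.4726, 0.0363, 0.0401]), [0.3, 0.3])
tip tri (array([0.6114, 0.0651, 0.0872]), [0.5, 0.5])
```

```bash
python3 -m creep '[{"tx":-0.02,"ty":-0.0017,"tz":0,"rx":0,"ry":0,"rz":0},{"tx":-0.035,"ty":-0.002,"tz":0.02,"rx":0,"ry":0,"rz":0},{"tx":-0.0275,"ty":-0.002,"tz":0.03,"rx":0,"ry":0,"rz":0},{"tx":0,"ty":0,"tz":0.03,"rx":0,"ry":0,"rz":10.6},{"tx":0,"ty":0,"tz":0.03,"rx":0,"ry":0,"rz":10.6},{"tx":0,"ty":0,"tz":0,"rx":0,"ry":0,"rz":10.6},{"tx":0,"ty":0,"tz":0,"rx":0,"ry":0,"rz":0},{"tx":0,"ty":0,"tz":0,"rx":0,"ry":0,"rz":0}]' 0.05
python3 - <<'E'
from h import *
import pickle
W=env.read_camera("wrist");pickle.dump(W,open("w8.pkl","wb"))
cv2.imwrite("pics/w8.png",crop(W["pixels"],170,110,160,150,4)[:600])
want((.467,.0398,.0475),-32)
E
```

```text
time_s: 11.08
tool_pos: [0.4669, 0.0412, 0.1241]
tool_rot: [-180.0, -0.0, -31.7]
force: [0.1, -0.2, 0.6]
grip_width: 0.0497
shift(tool) mm [ 0.8  1.1 76.6] turn deg [-0.03 -0.04  0.28]
```

View pics/w8.png

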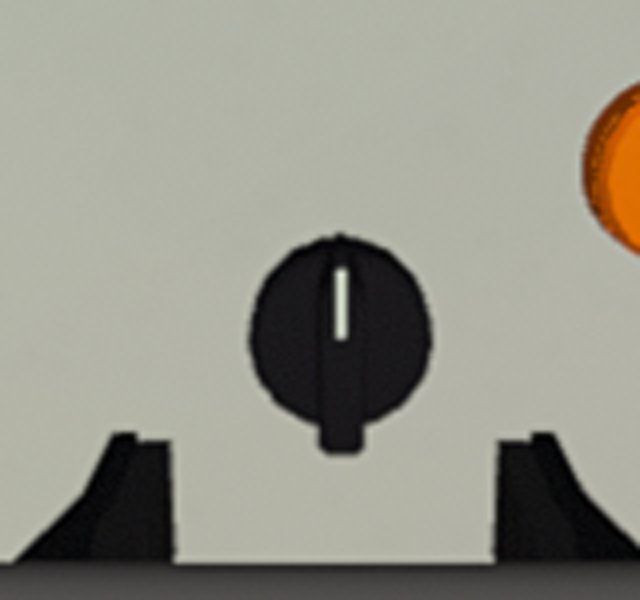

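```bash
python3 - <<'E'
from h import *
import pickle
W=pickle.load(open("w8.pkl","rb"));P,R=tool()
q=lambda x,y:((x+.5)/4-.5+170,(y+.5)/4-.5+110)
for n,p,z in [("line far",(341,267),.042),("line near",(341,340),.042),("tail",(341,452),.042),("skirt L",(249,335),.015),("skirt R",(432,335),.015),("skirt far",(340,236),.02)]:
    X=onz(W,q(*p),z); print(n,X.round(4),"tool",(R.inv().apply(X-P)*1000).round(1))
E
```

```text
line far [0.4862 0.0281 0.042 ] tool [23.3  0.9 82.1]
line near [0.4734 0.0361 0.042 ] tool [ 8.2  1.  82.1]
tail [0.4527 0.0488 0.042 ] tool [-16.1   1.   82.1]
skirt L [0.4782 0.0573 0.015 ] tool [  1.1 -19.6 109.1]
skirt R [0.4564 0.0221 0.015 ] tool [  1.1  21.8 109.1]
skirt far [0.4877 0.0273 0.02  ] tool [ 25.    0.9 104.1]
```

```bash
python3 -m creep '[{"tx":0,"ty":0.001,"tz":0.02,"rx":0,"ry":0,"rz":0},{"tx":0,"ty":0,"tz":0.025,"rx":0,"ry":0,"rz":0},{"tx":0,"ty":0,"tz":0.02,"rx":0,"ry":0,"rz":0},{"tx":0,"ty":0,"tz":0.0105,"rx":0,"ry":0,"rz":0},{"tx":0,"ty":0,"tz":0,"rx":0,"ry":0,"rz":0},{"tx":0,"ty":0,"tz":0,"rx":0,"ry":0,"rz":0}]' 0.05; python3 -c "
from h import *
for i in range(3): print(tool()[0])"
python3 -m creep '[{"tx":0,"ty":0,"tz":0,"rx":0,"ry":0,"rz":0},{"tx":0,"ty":0,"tz":0,"rx":0,"ry":0,"rz":0},{"tx":0,"ty":0,"tz":0,"rx":0,"ry":0,"rz":0},{"tx":0,"ty":0,"tz":0,"rx":0,"ry":0,"rz":0},{"tx":0,"ty":0,"tz":0,"rx":0,"ry":0,"rz":0},{"tx":0,"ty":0,"tz":0,"rx":0,"ry":0,"rz":0}]' 0.002 40
```

```text
time_s: 11.88
tool_pos: [0.4666, 0.0405, 0.049]
tool_rot: [-180.0, -0.1, -31.8]
force: [-0.3, 0.2, -0.1]
grip_width: 0.0499
[0.46657339 0.04050314 0.04903808]
[0.46657339 0.04050314 0.04903808]
[0.46657339 0.04050314 0.04903808]
time_s: 12.62
tool_pos: [0.4658, 0.0404, 0.0482]
tool_rot: [180.0, 0.0, -31.8]
force: [0.3, 0.7, 0.1]
grip_width: 0.0096
```

```bash
python3 -m creep '[{"tx":0,"ty":0,"tz":-0.02,"rx":0,"ry":0,"rz":0},{"tx":0,"ty":0,"tz":-0.04,"rx":0,"ry":0,"rz":0},{"tx":0,"ty":0,"tz":-0.04,"rx":0,"ry":0,"rz":0},{"tx":0,"ty":0,"tz":-0.02,"rx":0,"ry":0,"rz":0},{"tx":0.016,"ty":-0.0135,"tz":0,"rx":0,"ry":0,"rz":0},{"tx":0.025,"ty":-0.022,"tz":0,"rx":0,"ry":0,"rz":0},{"tx":0.025,"ty":-0.022,"tz":0,"rx":0,"ry":0,"rz":0},{"tx":0.025,"ty":-0.022,"tz":0,"rx":0,"ry":0,"rz":0},{"tx":0.02,"ty":-0.0175,"tz":0,"rx":0,"ry":0,"rz":0},{"tx":0,"ty":0,"tz":0,"rx":0,"ry":0,"rz":-8.7},{"tx":0,"ty":0,"tz":0,"rx":0,"ry":0,"rz":0},{"tx":0,"ty":0,"tz":0,"rx":0,"ry":0,"rz":0}]'
python3 - <<'E'
from h import *
import pickle
W=env.read_camera("wrist");S=env.read_camera("scene");T=env.read_camera("top");pickle.dump((W,S,T),open("k.pkl","wb"))
cv2.imwrite("pics/w9.png",np.hstack([crop(W["pixels"],170,100,170,180,3)[:540],crop(S["pixels"],175,190,60,108,5)]))
want((.612,.0645,.145),-23)
E
```

```text
time_s: 14.12
tool_pos: [0.611, 0.0641, 0.168]
tool_rot: [180.0, 0.0, -23.3]
force: [0.6, -0.4, -0.5]
grip_width: 0.0095
shift(tool) mm [ 0.7 -0.7 23.4] turn deg [ 0.03 -0.02 -0.22]
```

View pics/w9.png

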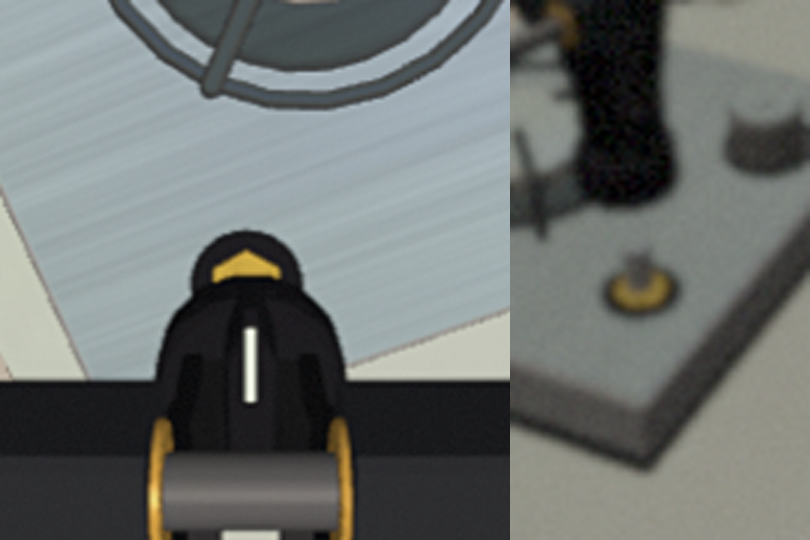

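```bash
python3 - <<'E'
from h import *
import pickle
W,S,T=pickle.load(open("k.pkl","rb"));P,R=tool()
q=lambda x,y:((x+.5)/3-.5+170,(y+.5)/3-.5+100)
for n,p,z in [("disc L",(193,278),.063),("disc R",(302,278),.063),("disc far",(247,230),.063),("hex far",(247,249),.066),("line far",(250,327),.162),("line near",(250,402),.162),("skirt far",(250,277),.14),("skL",(157,375),.13),("skR",(346,375),.13)]:
    X=onz(W,q(*p),z); print(n,X.round(4),"tool",(R.inv().apply(X-P)*1000).round(1))
E
```

```text
disc L [0.6209 0.0788 0.063 ] tool [  3.2 -17.4 105.4]
disc R [0.6081 0.0491 0.063 ] tool [  3.1  14.9 105.4]
disc far [0.6279 0.0583 0.063 ] tool [ 17.7  -1.4 105.4]
hex far [0.6234 0.0603 0.066 ] tool [ 12.8  -1.4 102.4]
line far [0.633  0.0554 0.162 ] tool [23.5 -0.6  6.4]
line near [0.6196 0.0612 0.162 ] tool [ 9.  -0.6  6.4]
skirt far [0.6355 0.0543 0.14  ] tool [26.3 -0.6 28.4]
skL [0.6201 0.0833 0.13  ] tool [  0.7 -21.2  38.4]
skR [0.6035 0.0448 0.13  ] tool [ 0.6 20.7 38.4]
```

```bash
python3 -m creep '[{"tx":0.0005,"ty":-0.0007,"tz":0.01,"rx":0,"ry":0,"rz":0},{"tx":0,"ty":0,"tz":0.01,"rx":0,"ry":0,"rz":0},{"tx":0,"ty":0,"tz":0.008,"rx":0,"ry":0,"rz":0},{"tx":0,"ty":0,"tz":0,"rx":0,"ry":0,"rz":0}]'; python3 -m creep '[{"tx":0,"ty":0,"tz":0.003,"rx":0,"ry":0,"rz":0},{"tx":0,"ty":0,"tz":0.002,"rx":0,"ry":0,"rz":0},{"tx":0,"ty":0,"tz":0.001,"rx":0,"ry":0,"rz":0},{"tx":0,"ty":0,"tz":0,"rx":0,"ry":0,"rz":0}]'
```

```text
time_s: 14.78
tool_pos: [0.6113, 0.0646, 0.139]
tool_rot: [179.9, 0.1, -23.1]
force: [0.7, 0.2, -1.1]
grip_width: 0.0096
time_s: 15.28
tool_pos: [0.6121, 0.0647, 0.1343]
tool_rot: [180.0, -0.0, -23.1]
force: [0.4, -0.5, -0.6]
grip_width: 0.0094
```

```bash
python3 -m creep '[{"tx":0,"ty":0,"tz":0.002,"rx":0,"ry":0,"rz":0},{"tx":0,"ty":0,"tz":0,"rx":0,"ry":0,"rz":0}]'; python3 -m creep '[{"tx":0,"ty":0,"tz":0.002,"rx":0,"ry":0,"rz":0},{"tx":0,"ty":0,"tz":0,"rx":0,"ry":0,"rz":0}]'
```

```text
time_s: 15.52
tool_pos: [0.6119, 0.0647, 0.1321]
tool_rot: [180.0, 0.0, -23.1]
force: [0.5, 0.1, 0.4]
grip_width: 0.0094
time_s: 15.78
tool_pos: [0.6119, 0.0647, 0.13]
tool_rot: [180.0, 0.0, -23.1]
force: [-0.2, -0.4, -0.2]
grip_width: 0.0098
```

```bash
python3 -m creep '[{"tx":0,"ty":0,"tz":0.003,"rx":0,"ry":0,"rz":0},{"tx":0,"ty":0,"tz":0.003,"rx":0,"ry":0,"rz":0},{"tx":0,"ty":0,"tz":0,"rx":0,"ry":0,"rz":0}]'; python3 -m creep '[{"tx":0,"ty":0,"tz":0.002,"rx":0,"ry":0,"rz":0},{"tx":0,"ty":0,"tz":0,"rx":0,"ry":0,"rz":0}]'; python3 -m creep '[{"tx":0,"ty":0,"tz":0.002,"rx":0,"ry":0,"rz":0},{"tx":0,"ty":0,"tz":0,"rx":0,"ry":0,"rz":0}]'
```

```text
time_s: 16.15
tool_pos: [0.6117, 0.0647, 0.1238]
tool_rot: [180.0, 0.0, -23.1]
force: [-0.1, -0.2, -0.7]
grip_width: 0.01
time_s: 16.4
tool_pos: [0.6121, 0.0648, 0.1223]
tool_rot: [-180.0, -0.0, -23.1]
force: [0.3, 0.0, -1.7]
grip_width: 0.0097
time_s: 16.65
tool_pos: [0.6122, 0.0648, 0.1208]
tool_rot: [180.0, -0.0, -23.1]
force: [-1.8, 0.2, 4.6]
grip_width: 0.0096
```

Contact with the tip at the expected height (TCP ≈ 0.121–0.122), 5 N. Now press.

```bash
python3 -m creep '[{"tx":0,"ty":0,"tz":0.002,"rx":0,"ry":0,"rz":0},{"tx":0,"ty":0,"tz":0.002,"rx":0,"ry":0,"rz":0},{"tx":0,"ty":0,"tz":0,"rx":0,"ry":0,"rz":0}]'; python3 -m creep '[{"tx":0,"ty":0,"tz":0.001,"rx":0,"ry":0,"rz":0},{"tx":0,"ty":0,"tz":0,"rx":0,"ry":0,"rz":0}]'; python3 -m creep '[{"tx":0,"ty":0,"tz":0.001,"rx":0,"ry":0,"rz":0},{"tx":0,"ty":0,"tz":0,"rx":0,"ry":0,"rz":0}]'
```

```text
time_s: 17.02
tool_pos: [0.6122, 0.0648, 0.117]
tool_rot: [180.0, -0.0, -23.1]
force: [-2.0, -0.5, 6.6]
grip_width: 0.0096
time_s: 17.27
tool_pos: [0.6122, 0.0648, 0.1161]
tool_rot: [180.0, -0.0, -23.1]
force: [-2.9, -0.2, 7.3]
grip_width: 0.0093
time_s: 17.52
tool_pos: [0.6122, 0.0648, 0.116]
tool_rot: [180.0, -0.1, -23.1]
force: [-4.1, -0.4, 10.7]
grip_width: 0.0096
```

```bash
python3 -m creep '[{"tx":0,"ty":0,"tz":0.001,"rx":0,"ry":0,"rz":0},{"tx":0,"ty":0,"tz":0,"rx":0,"ry":0,"rz":0}]';  python3 -m creep '[{"tx":0,"ty":0,"tz":0.001,"rx":0,"ry":0,"rz":0},{"tx":0,"ty":0,"tz":0,"rx":0,"ry":0,"rz":0},{"tx":0,"ty":0,"tz":0,"rx":0,"ry":0,"rz":0},{"tx":0,"ty":0,"tz":0,"rx":0,"ry":0,"rz":0}]'
python3 - <<'E'
from h import *
W=env.read_camera("wrist");S=env.read_camera("scene")
cv2.imwrite("pics/w10.png",np.hstack([crop(W["pixels"],170,100,170,180,3)[:540],crop(S["pixels"],175,190,60,108,5)]))
print(env.get_obs()["force"],tool()[0])
E
```

```text
time_s: 17.77
tool_pos: [0.6123, 0.0649, 0.1159]
tool_rot: [180.0, -0.1, -23.1]
force: [-5.8, -2.2, 15.9]
grip_width: 0.0098
time_s: 18.27
tool_pos: [0.6123, 0.0649, 0.1158]
tool_rot: [179.9, -0.1, -23.1]
force: [-8.4, -2.7, 20.8]
grip_width: 0.0096
[-8.46418125 -1.5117062  20.2759646 ] [0.612371   0.06490332 0.11579005]
```

View pics/w10.png

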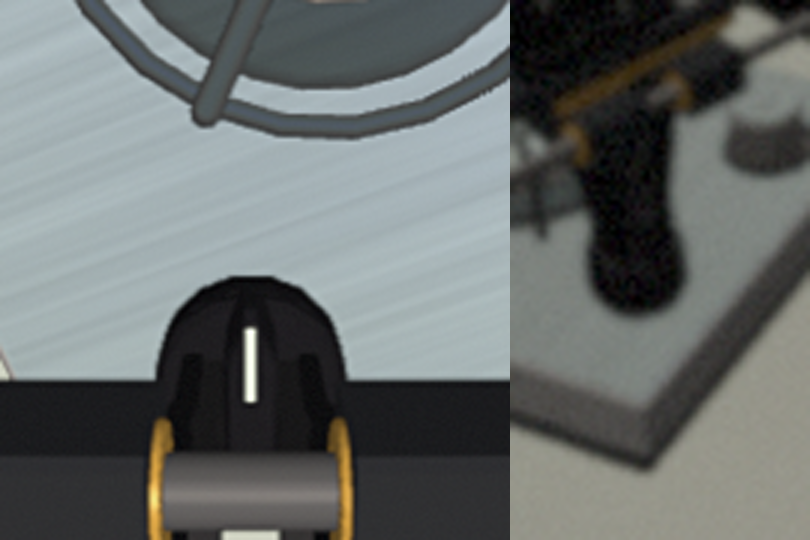

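```bash
python3 -c "
from cell import env
print(env.sign_off())"
```

```text
the job is handed in; nothing more can be done
None
```

I put the battery in its well and let go of it. Then I pushed the black knob onto the spindle and pressed it to its stop. I handed the job in at about 18.4 s, with the knob still gripped at 40 N and held down at about 20 N.

**Battery:**
- The arm met the well floor about 30 mm above the height at which it had gripped the battery standing on the worktop, which matches the 30 mm floor. The pictures after release show it upright, stud up, inside the collar.
- One check disagreed. A rough two-camera reading put the battery's top at 83 mm instead of 88.5 mm. Its outline was indistinct in the scene picture, so I relied on the contact height.

**Knob:**
- The flat measured at about −23° and the knob was held at −23.1°. It went on without force and met the tip about 12 mm above the deck.
- The spring then took about 5 to 7 N over about 6 mm. After that the knob stopped dead while the force rose to 20 N, with a sideways force of about 8 N.
- The knob's underside ended about 6 mm above the deck, as it should when right in. Its pale line stayed at the same pixels in the wrist picture before and after pressing, so it had not slipped.

I saw no contact with the other things in the pictures taken, but did not check each one's position at the end.

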